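# Find and release the latched outlet key

## Task

One of the four identical keys on the bench outlet switch box has been left latched down. With the fingers shut, tap all four keys lightly with the fingertips, one after another from left to right, to feel which one it is, then press that one well down so that it lets go and comes up level with the others. Do not press any of the other keys in, do not release the latched one while tapping, and leave the tools around the box where they lie.

Things in the scene. Friction and masses are not known exactly. Their poses are not given: they have to be found in the camera images.
- switch_box: bench outlet switch box, grey metal with an aluminium top, 130 x 250 x 50 mm, fixed to the bench; origin at the centre of its underside, x to its back, y along its row of keys to the left end, z up. On its top, along the front, stands a row of four identical black square keys, 34 x 34 mm, 55 mm apart; a flat round outlet lies behind each
- place_1 (a point): key place 1, the leftmost (robot's left, +y end): a fixed point of the box at the centre of the top face of this place's key when the key stands fully up, 18 mm over the box top. The key that is latched down stands 5 mm lower than this. The point does not move with the key
- place_2 (a point): key place 2, the second from the left: a fixed point of the box at the centre of the top face of this place's key when the key stands fully up, 18 mm over the box top. The key that is latched down stands 5 mm lower than this. The point does not move with the key
- place_3 (a point): key place 3, the third from the left: a fixed point of the box at the centre of the top face of this place's key when the key stands fully up, 18 mm over the box top. The key that is latched down stands 5 mm lower than this. The point does not move with the key
- place_4 (a point): key place 4, the rightmost: a fixed point of the box at the centre of the top face of this place's key when the key stands fully up, 18 mm over the box top. The key that is latched down stands 5 mm lower than this. The point does not move with the key
- held_key (a joint): how far down the latched key is (m): 0.005 latched, 0 fully up; it is at any of the four places and the reading does not tell which. Spring: 2.5 N at the top to 4.5 N at the stop, 14 mm down; latched, it moves only from about 3 N. Pressed to about 11 mm (6 mm past its latched height, at most 5 N) its latch lets go, and it springs up as the finger leaves; pressing on to the stop is fine
- free_key_a (a joint): how far down one of the three unlatched keys is (m), 0 = fully up; the reading does not tell at which place it is. Takes 2.5 N to start moving, 4 N at its stop 14 mm down, and springs back. A tap may push it some millimetres; 9 mm or more counts as pressing it (its outlet would switch on)
- free_key_b (a joint): how far down one of the three unlatched keys is (m), 0 = fully up; the reading does not tell at which place it is. Takes 2.5 N to start moving, 4 N at its stop 14 mm down, and springs back. A tap may push it some millimetres; 9 mm or more counts as pressing it (its outlet would switch on)
- free_key_c (a joint): how far down one of the three unlatched keys is (m), 0 = fully up; the reading does not tell at which place it is. Takes 2.5 N to start moving, 4 N at its stop 14 mm down, and springs back. A tap may push it some millimetres; 9 mm or more counts as pressing it (its outlet would switch on)
- tape_measure: loose yellow tape measure, 34 x 72 x 62 mm, to the left of the box; origin at the centre of its underside. To be left alone
- screwdriver: loose screwdriver, 24 x 163 x 22 mm, behind the box; origin at the centre of its underside. To be left alone
- pliers: loose pliers, 63 x 182 x 13 mm, lying in front of the box; origin at the centre of its underside. To be left alone

How it is judged:
By the outcome, as a careful person would: the job done as asked, in the order asked, and still so for the second after the job is handed in, with the robot touching nothing.
It also fails if it takes over 38 s, if anything falls off the work surface, if the arm or the gripper's body presses on something with over 40 N, if the wrist force passes 120 N, or if a joint passes its speed limit or range.

## Robot

A 6-joint arm with a two-finger parallel gripper is mounted at the origin on a cart in front of the work surface, level with it; the furniture and walls round the work are solid. World frame = base frame: x ahead of the robot, y to its left, z up, the work surface at z = 0. Lengths are in m, angles in rad, forces in N, time in s.
With the tool pointing down it reaches from about 0.35 to 0.85 m from the base axis. Payload 8.1 kg.
Tool frame: the origin (TCP) lies midway between the tips of the shut fingers; the grasp point (between the pads) lies 19 mm behind it (robot.grip_point_offset is the distance from the TCP to the grasp point, in m); z points along the fingers, y is the line along which they close (so a half turn about z gives the same grasp; the last joint's range is limited). The gripper opens to 93 mm and grips with 3 to 60 N. Pads are 15 mm wide; open, the fingers measure 128 mm over their backs; the gripper's body (75 mm by 188 mm) begins 65 mm behind the grasp point.
Start: joints at [-1.372, 0.13, 1.488, -0, 1.523, -0.085], TCP at [0.168, -0.576, 0.219] pointing down, gripper open.
Joint ranges: [-2.96, 2.96], [-0.89, 2.26], [0.02, 2.5], [-1.34, 4.48], [0, 2.73], [-2.66, 2.66]. Speed limits (rad/s): [2.39, 2.39, 2.79, 3.14, 3.14, 3.14].

## Interface

Orientations are given as a rotation vector (axis times angle).
In Python, from plant import robot, read_camera, job gives the robot as it stands.
- The arm moves only by the shell command python3 -m inch 'ROWS' [FORCE]. ROWS is JSON, one flat list of numbers, 5 for each row, row after row: the shift along the world's x, y, z in mm, then the turn about the world's z in degrees, then the opening in per cent of the stroke, from 0 (shut) to 100 (fully open). In form: [dx, dy, dz, yaw, hand, dx, dy, dz, yaw, hand, ...]. A call has 1 to 10 rows; each row is the pose to reach, as a shift and turn from the pose commanded when the call began; what a row does not reach only later rows make up. A row lasts 1/12 s, in which the tool goes at most 41.7 mm and 7.16 degrees, less where a joint would pass 70% of its speed; a pose out of reach is approached as far as the arm can. A call with a gripper value outside its range is refused whole. The fingers move at their own pace and stop on an object; FORCE is the grip in N (left out, the last holds). Time passes only in rows, so rows that repeat a pose let the fingers close. It gives the time, the measured TCP pose, the force, the opening and the grip force at its end, in the units of the state.
- robot.read_state(): the state, without advancing time (a new reading comes with each control period).
- read_camera(name): name is "scene" or "side" or "wrist"; returns a dict with "image" (400x640x3 uint8, blue, green, red), "K" (3x3 intrinsics, pixels), "extrinsics" (4x4, takes a point from world to camera coordinates); the wrist camera has in their place "mount" (4x4, takes a point from camera to tool coordinates, whose origin is the TCP and whose axes are the flange's). Camera axes: x right, y down, z forward; pixel columns grow to the right and rows downward; lengths in m; the calibration is good to about 2 mm. The wrist camera is an equidistant fisheye: a pixel r from the principal point sees the ray r / f radians off the axis. A picture is of the moment at which its call begins: read the wrist's pose just before it. There is no depth.
- job.close_job(): hands the job in; it is judged then, once.
The state is a dict: "t": time; "q": joint angles; "dq": joint speeds; "joint_torque": joint torques, N m; "tool_pos": TCP position; "orientation": TCP orientation; "force": force on the tool from outside, world axes, zero at the start; "wrist_torque": the same for the moment, N m; "opening": finger opening in m; "gripper_force": force on a finger pad.
Only numpy, scipy, OpenCV 4.12 (cv2) and the standard library are available. Lean on these libraries where they do the work, as an engineer would, in place of code of your own. Each camera call takes 0.05 s, during which the arm holds its last target. There are 200 camera calls.

## Working session

There is one attempt and no reset: what is moved stays moved. The work goes in short steps, Python scripts to look and compute and a shell command to move; the robot and the scene stay as the last step left them, time stands still between calls to the robot, and variables do not carry over. Pictures are saved under pics/ and viewed, at most 10 in all, crops included, and the job is handed in when it is done.

```bash
mkdir -p pics; python3 - <<'E'
from plant import robot, read_camera
import cv2,numpy as np
s=robot.read_state();print(s['t'],s['tool_pos'],s['orientation'],s['force'],s['opening'])
for n in("scene","side"):
    c=read_camera(n);cv2.imwrite(f'pics/{n}0.png',c['image']);np.savez(f'{n}0.npz',**c);print(n,c['K'].tolist(),np.round(c['extrinsics'],4).tolist())
E
```

```text
0.0 [ 0.16792486 -0.57543008  0.21759507] [-3.10819218e+00 -4.44007113e-01  1.16664648e-04] [-0.05358825 -0.16149547 -0.51773725] 0.09276191576460795
scene [[452.7352302056688, 0.0, 321.9726736738061], [0.0, 452.7352302056688, 201.84625081463324], [0.0, 0.0, 1.0]] [[0.9062, -0.4224, 0.0212, -0.4951], [-0.2104, -0.4936, -0.8439, 0.1692], [0.3669, 0.7603, -0.5361, 0.7007], [0.0, 0.0, 0.0, 1.0]]
side [[417.00693964417627, 0.0, 323.28145294758286], [0.0, 417.00693964417627, 199.52491540649666], [0.0, 0.0, 1.0]] [[0.9593, -0.2822, 0.0025, -0.5482], [-0.183, -0.6287, -0.7558, 0.1522], [0.2149, 0.7246, -0.6548, 0.7515], [0.0, 0.0, 0.0, 1.0]]
```

View pics/scene0.png

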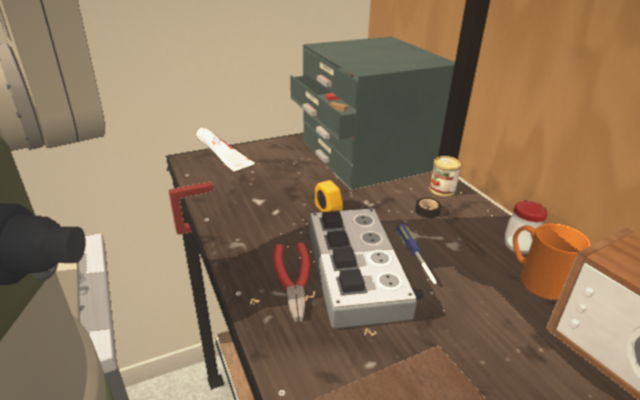

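View pics/side0.png

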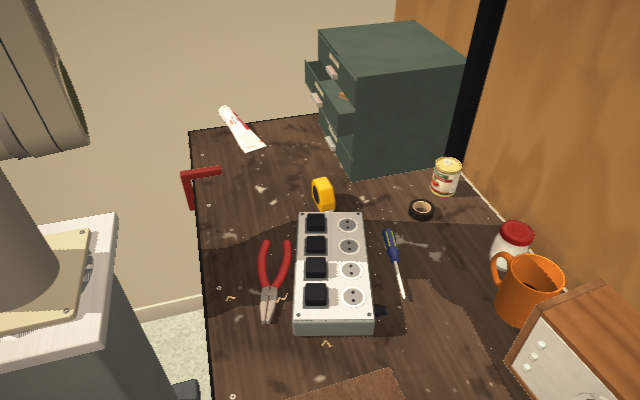

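Scene: box at about (362,265) with keys on its left-hand edge, pliers at (293,280), tape at (328,197), screwdriver at (415,250). Side: keys at about (316,222), (316,245), (316,268), (316,295), with the box top's corners near (300,212), (362,212), (374,320) and (294,318).

```bash
python3 - <<'E'
import cv2,numpy as np
a=cv2.imread('pics/scene0.png')[195:335,290:430];b=cv2.imread('pics/side0.png')[195:345,270:400]
A=cv2.resize(a,None,fx=2.8,fy=2.8,interpolation=2);B=cv2.resize(b,None,fx=3,fy=3,interpolation=2)
h=max(A.shape[0],B.shape[0]);A=cv2.copyMakeBorder(A,0,h-A.shape[0],0,0,0);B=cv2.copyMakeBorder(B,0,h-B.shape[0],0,0,0)
cv2.imwrite('pics/crop.png',np.hstack([A,B]))
for n in("scene","side"):
    im=cv2.imread(f'pics/{n}0.png');hsv=cv2.cvtColor(im,cv2.COLOR_BGR2HSV)
    m=((hsv[...,2]>165)&(hsv[...,1]<45)).astype(np.uint8)*255
    m[:195]=0;m[345:]=0;m[:,:285]=0;m[:,425:]=0
    m=cv2.morphologyEx(m,cv2.MORPH_CLOSE,np.ones((3,3)))
    cs,_=cv2.findContours(m,0,2);c=max(cs,key=cv2.contourArea);h=cv2.convexHull(c)
    print(n,cv2.contourArea(c),cv2.contourArea(h),cv2.approxPolyN(h,4).reshape(-1,2).tolist() if hasattr(cv2,'approxPolyN') else cv2.approxPolyDP(h,5,True).reshape(-1,2).tolist())
    k=(hsv[...,2]<50).astype(np.uint8)*255
    cs,_=cv2.findContours(k,0,2)
    for c in cs:
        x,y,w,hh=cv2.boundingRect(c)
        if 285<x<420 and 195<y<345 and cv2.contourArea(c)>80: print(' key',cv2.contourArea(c),x,y,w,hh)
E
```

```text
scene 4716.0 7103.5 [[418, 300], [330, 310], [311, 214], [372, 208]]
side 5969.5 7856.0 [[361, 212], [374, 321], [291, 321], [299, 210]]
 key 106.0 374 304 13 13
 key 412.0 305 284 22 22
 key 354.0 306 258 20 20
 key 283.5 306 236 20 18
 key 272.0 307 214 18 18
 key 118.0 409 208 24 13
```

View pics/crop.png

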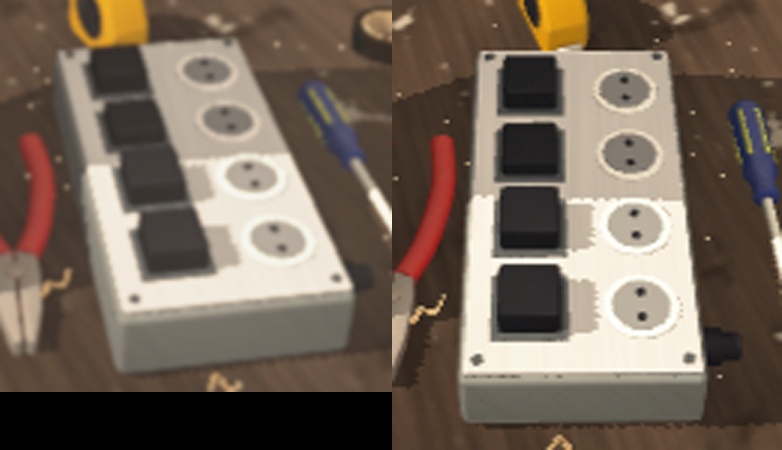

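The crop shows the box top's four corners and four sockets clearly in both views. Next I triangulate them.

```bash
cat > geo.py <<'E'
import numpy as np,cv2
C={n:np.load(f'{n}0.npz') for n in("scene","side")}
P={n:C[n]['K']@C[n]['extrinsics'][:3] for n in C}
def plane(n,uv,z):
    E=C[n]['extrinsics'];R,t=E[:3,:3],E[:3,3];o=-R.T@t
    d=np.c_[uv,np.ones(len(uv))]@np.linalg.inv(C[n]['K']).T@R
    return o+d*((z-o[2])/d[:,2])[:,None]
def tri(a,b):
    X=cv2.triangulatePoints(P['scene'],P['side'],np.float64(a).T,np.float64(b).T);return (X[:3]/X[3]).T
E
python3 - <<'E'
from geo import *
np.set_printoptions(precision=4,suppress=True)
a=np.array([(57,52),(236,40),(352,292),(112,312),(207,71),(230,120),(252,177),(278,240)])/2.8+[290,195]
b=(np.array([(478,52),(665,52),(705,372),(462,374),(625,90),(630,155),(636,226),(641,305)])-[392,0])/3+[270,195]
print(tri(a,b))
for n,p in(('scene',a),('side',b)):
    W=plane(n,p,.05);c=W[:4].mean(0);yv=((W[0]+W[1])-(W[2]+W[3]))/2;xv=((W[1]+W[2])-(W[0]+W[3]))/2
    print(n,W[:,:2].tolist(),'c',c,np.linalg.norm(xv[:2]),np.linalg.norm(yv[:2]),np.degrees(np.arctan2(-yv[0],yv[1])),np.degrees(np.arctan2(xv[1],xv[0])))
    v=W[4]-W[7];print(' sock',np.linalg.norm(v[:2]),np.degrees(np.arctan2(-v[0],v[1])))
# key tops side view: crop top-face left/right/top/bottom
k=(np.array([[(502,57),(558,57),(558,107),(502,107)],[(502,123),(559,123),(560,173),(502,173)],[(499,188),(561,188),(561,247),(500,247)],[(499,265),(564,265),(564,330),(499,330)]]).mean(1)-[392,0])/3+[270,195]
print(plane('side',k,.068)[:,:2])
E
```

```text
[[ 0.5181 -0.007   0.0487]
 [ 0.6357 -0.0446  0.0512]
 [ 0.5738 -0.2727  0.0433]
 [ 0.4517 -0.2336  0.04  ]
 [ 0.5985 -0.0706  0.0515]
 [ 0.5818 -0.1284  0.0561]
 [ 0.5686 -0.1772  0.0519]
 [ 0.5534 -0.2295  0.0519]]
scene [[0.5171953614899648, -0.008082313301025712], [0.6366667206347115, -0.04312732648182249], [0.5690809167103645, -0.2779432090567378], [0.44635762131995743, -0.23965048088970764], [0.5996680755094169, -0.06800331958947892], [0.5863098495449829, -0.12098357807237581], [0.5698756000155395, -0.17475303151246574], [0.5546860904205922, -0.22764576586226704]] c [ 0.5423 -0.1422  0.05  ] 0.1265273438741634 0.24324635650233414 -16.530974231323416 -16.84657242297315
 sock 0.1658586435326519 -15.736088632830013
side [[0.5179503234134979, -0.009000750355878662], [0.636178409820604, -0.04343018362486861], [0.571712669202199, -0.2765966042876527], [0.45193237037403683, -0.2427953992782057], [0.5992860490658463, -0.06987085260520132], [0.5840211287573893, -0.12368325789543139], [0.5693912767396042, -0.1763820927928207], [0.554023642851951, -0.22837083777974299]] c [ 0.5444 -0.143   0.05  ] 0.12379762865477555 0.24242454229031288 -15.61204439589851 -15.996181079365106
 sock 0.1648360722554429 -15.937607327896465
[[ 0.5383 -0.0639]
 [ 0.5237 -0.1176]
 [ 0.5093 -0.168 ]
 [ 0.4954 -0.2199]]
```

```bash
python3 -m inch '[351,441,0,0,0,351,441,0,0,0,351,441,0,0,0,351,441,0,0,0,351,441,0,0,0,351,441,0,0,0,351,441,0,0,0,351,441,0,0,0,351,441,0,0,0,351,441,0,0,0]' 20
```

```text
t: 0.93
tool_pos: [0.4282, -0.248, 0.2184]
orientation: [-3.11, -0.444, 0.0]
force: [0.7, -0.1, -0.4]
opening: 0.0308
gripper_force: 0.0
```

```bash
python3 -m inch '[91,114,0,0,0,91,114,0,0,0,91,114,0,0,0,91,114,0,0,0,91,114,0,0,0,91,114,0,0,0]'; python3 - <<'E'
from plant import robot, read_camera
import cv2,numpy as np
s=robot.read_state();c=read_camera("wrist");print(s['t'],s['tool_pos'],s['opening'],c['K'].tolist(),np.round(c['mount'],4).tolist())
np.savez('wrist0.npz',pos=s['tool_pos'],ori=s['orientation'],**c);cv2.imwrite('pics/wrist0.png',c['image'])
E
```

```text
t: 1.43
tool_pos: [0.5185, -0.135, 0.218]
orientation: [-3.109, -0.449, 0.002]
force: [-0.6, -1.5, 0.5]
opening: 0.0008
gripper_force: 0.0
1.4333 [ 0.51853507 -0.13496517  0.21799858] 0.0008143236096113829 [[309.70691628693146, 0.0, 321.4716603245515], [0.0, 309.70691628693146, 199.15832962918844], [0.0, 0.0, 1.0]] [[-0.0011, -0.9566, -0.2913, 0.0813], [1.0, -0.0011, -0.0003, -0.0001], [-0.0001, -0.2913, 0.9566, -0.1663], [0.0, 0.0, 0.0, 1.0]]
```

View pics/wrist0.png

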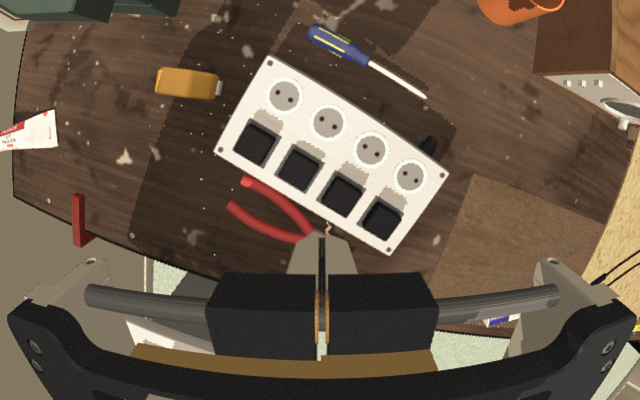

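Wrist: keys at about (256,144), (299,171), (341,196), (382,220); box corners near (268,57), (449,174), (389,254), (217,152).

```bash
python3 - <<'E'
import numpy as np,cv2
from scipy.spatial.transform import Rotation as Ro
np.set_printoptions(precision=4,suppress=True)
w=np.load('wrist0.npz');K=w['K'];M=w['mount'];R=Ro.from_rotvec(w['ori']).as_matrix();p=w['pos']
def ray(uv,z):
    d=np.array(uv,float)-K[:2,2];r=np.linalg.norm(d,axis=1);th=r/K[0,0]
    v=np.c_[d/r[:,None]*np.sin(th)[:,None],np.cos(th)]@M[:3,:3].T@R.T;o=p+R@M[:3,3]
    return (o+v*((z-o[2])/v[:,2])[:,None])[:,:2]
hsv=cv2.cvtColor(w['image'],cv2.COLOR_BGR2HSV);k=(hsv[...,2]<48).astype(np.uint8)*255
k[:115]=0;k[245:]=0;k[:,:225]=0;k[:,410:]=0
k=cv2.morphologyEx(k,cv2.MORPH_OPEN,np.ones((5,5)));cs,_=cv2.findContours(k,0,1)
K0=[]
for c in cs:
    if cv2.contourArea(c)>300: 
        r=cv2.minAreaRect(c);K0.append(r[0]);print(r,cv2.contourArea(c))
K0=sorted(K0)
W=ray(K0,.068);print('keys',W,np.linalg.norm(np.diff(W,axis=0),axis=1))
B=ray([(268,57),(449,174),(389,254),(217,152)],.05);print('box',B,B.mean(0))
S=ray([(285,96),(328,124),(371,149),(410,177)],.05);print('sock',S,S.mean(0),W.mean(0))
big=cv2.resize(w['image'][110:250,220:420],None,fx=4,fy=4,interpolation=2);cv2.imwrite('pics/wc.png',big)
E
```

```text
((380.8999938964844, 220.30001831054688), (30.678600311279297, 30.218420028686523), 32.47119140625) 813.5
((341.1153869628906, 195.57693481445312), (30.785860061645508, 30.785860061645508), 33.690067291259766) 790.5
keys [[ 0.5136 -0.158 ]
 [ 0.4989 -0.209 ]] [0.0531]
box [[ 0.6345 -0.0413]
 [ 0.57   -0.2749]
 [ 0.4544 -0.2399]
 [ 0.5187 -0.0119]] [ 0.5444 -0.142 ]
sock [[ 0.5978 -0.071 ]
 [ 0.5812 -0.1236]
 [ 0.5688 -0.1764]
 [ 0.5522 -0.2297]] [ 0.575  -0.1502] [ 0.5062 -0.1835]
```

View pics/wc.png

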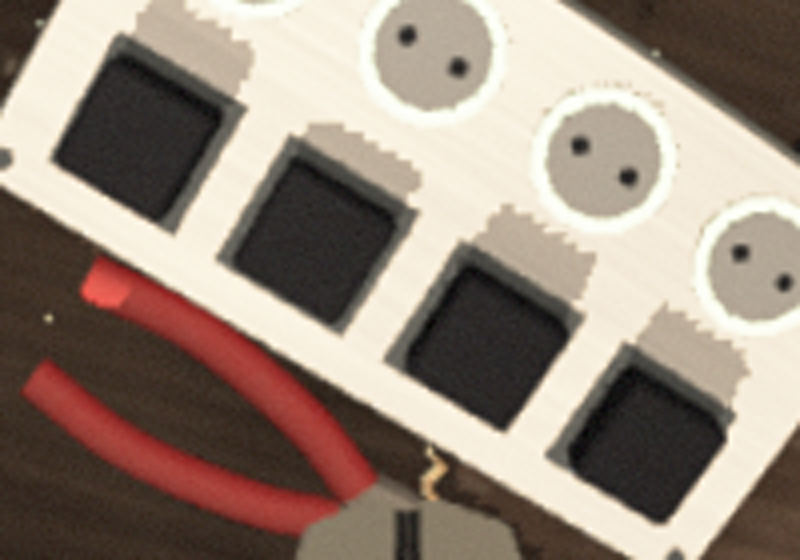

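```bash
python3 -m inch '[24,83,0,0,0,24,83,-20,0,0,24,83,-60,0,0,24,83,-100,0,0,24,83,-130,0,0,24,83,-138,0,0,24,83,-138,0,0,24,83,-138,0,0,24,83,-138,0,0]'; python3 -c "
from plant import robot
s=robot.read_state();print(s['tool_pos'],s['force'],s['wrist_torque'])"
```

```text
t: 2.23
tool_pos: [0.5444, -0.0542, 0.0836]
orientation: [3.109, 0.442, 0.006]
force: [-0.2, -0.2, 0.6]
opening: 0.0003
gripper_force: 0.0
[ 0.54435424 -0.05422946  0.08361388] [-0.19825387 -0.2241215   0.62482837] [-0.03171202 -0.00256424  0.03636697]
```

```bash
python3 -m inch '[0,2,-3,0,0,0,2,-6,0,0,0,2,-9,0,0,0,2,-11,0,0,0,2,-12,0,0,0,2,-12,0,0,0,2,-12,0,0]'
```

```text
t: 2.82
tool_pos: [0.5424, -0.0509, 0.0686]
orientation: [-3.11, -0.444, 0.0]
force: [0.1, 0.7, -0.5]
opening: 0.0003
gripper_force: 0.0
```

```bash
python3 -m inch '[0,0,-1,0,0,0,0,-2,0,0,0,0,-2,0,0,0,0,-2,0,0]';python3 -m inch '[0,0,-1,0,0,0,0,-2,0,0,0,0,-2,0,0,0,0,-2,0,0]'
```

```text
t: 3.15
tool_pos: [0.5426, -0.051, 0.0668]
orientation: [3.11, 0.444, 0.0]
force: [-0.9, 0.8, 3.0]
opening: 0.0005
gripper_force: 1.3
t: 3.48
tool_pos: [0.5426, -0.051, 0.0647]
orientation: [3.11, 0.444, 0.0]
force: [-0.4, 0.0, 3.0]
opening: 0.0003
gripper_force: 1.5
```

Key 1 is up and free: contact at 67–68 mm, and it yields at a steady 3 N. Next is key 2.

```bash
python3 -m inch '[0,0,8,0,0,0,0,16,0,0,-5,-18,16,0,0,-10,-36,16,0,0,-15,-53,16,0,0,-15,-53,16,0,0,-15,-53,10,0,0,-15,-53,6,0,0,-15,-53,4,0,0,-15,-53,4,0,0]';python3 -m inch '[0,0,-1,0,0,0,0,-2,0,0,0,0,-2,0,0,0,0,-2,0,0]';python3 -m inch '[0,0,-1,0,0,0,0,-2,0,0,0,0,-2,0,0,0,0,-2,0,0]'
```

```text
t: 4.32
tool_pos: [0.5269, -0.103, 0.0676]
orientation: [-3.109, -0.446, 0.003]
force: [0.3, 1.2, -0.0]
opening: 0.0007
gripper_force: 0.0
t: 4.65
tool_pos: [0.5276, -0.1038, 0.0667]
orientation: [-3.11, -0.445, -0.0]
force: [0.1, 0.2, -0.7]
opening: 0.0005
gripper_force: 0.0
t: 4.98
tool_pos: [0.5274, -0.104, 0.0646]
orientation: [-3.11, -0.444, 0.0]
force: [-0.3, -0.5, 0.7]
opening: 0.0002
gripper_force: 0.0
```

```bash
python3 -m inch '[0,0,-1,0,0,0,0,-1,0,0,0,0,-1,0,0]';python3 -m inch '[0,0,-1,0,0,0,0,-1,0,0,0,0,-1,0,0]'
```

```text
t: 5.23
tool_pos: [0.5275, -0.104, 0.0636]
orientation: [3.11, 0.444, 0.0]
force: [-0.1, 0.3, -0.4]
opening: 0.0004
gripper_force: 0.0
t: 5.48
tool_pos: [0.5275, -0.104, 0.0628]
orientation: [3.11, 0.444, 0.0]
force: [-1.0, 0.5, 4.1]
opening: 0.0004
gripper_force: 1.6
```

Key 2 makes contact only at 63 mm, so it is the latched one. I still tap keys 3 and 4.

```bash
python3 -m inch '[0,0,9,0,0,0,0,18,0,0,-5,-18,18,0,0,-10,-36,18,0,0,-15,-53,18,0,0,-15,-53,18,0,0,-15,-53,12,0,0,-15,-53,7,0,0,-15,-53,4,0,0,-15,-53,4,0,0]';python3 -m inch '[0,0,-1,0,0,0,0,-2,0,0,0,0,-2,0,0,0,0,-2,0,0]'
```

```text
t: 6.32
tool_pos: [0.5125, -0.1563, 0.0659]
orientation: [-3.11, -0.446, 0.001]
force: [0.4, 0.2, 3.0]
opening: 0.0005
gripper_force: 1.4
t: 6.65
tool_pos: [0.5125, -0.1565, 0.0646]
orientation: [-3.109, -0.445, 0.0]
force: [0.1, 1.8, 1.9]
opening: 0.0007
gripper_force: 1.5
```

```bash
python3 -m inch '[0,0,8,0,0,0,0,16,0,0,-5,-18,16,0,0,-10,-36,16,0,0,-15,-53,16,0,0,-15,-53,16,0,0,-15,-53,10,0,0,-15,-53,5,0,0,-15,-53,2,0,0,-15,-53,2,0,0]';python3 -m inch '[0,0,-1,0,0,0,0,-2,0,0,0,0,-2,0,0,0,0,-2,0,0]'
```

```text
t: 7.48
tool_pos: [0.4974, -0.2093, 0.0659]
orientation: [-3.11, -0.445, 0.001]
force: [-1.4, -1.0, 2.7]
opening: 0.0005
gripper_force: 1.4
t: 7.82
tool_pos: [0.4975, -0.2095, 0.0646]
orientation: [-3.109, -0.445, 0.0]
force: [-1.2, 2.6, 3.6]
opening: 0.0005
gripper_force: 1.5
```

Keys 3 and 4 are free. Now I go back to key 2 and press it down.

```bash
python3 -m inch '[0,0,10,0,0,0,0,20,0,0,10,35,20,0,0,20,70,20,0,0,30,106,20,0,0,30,106,20,0,0,30,106,12,0,0,30,106,6,0,0,30,106,2,0,0,30,106,0,0,0]';python3 -m inch '[0,0,-2,0,0,0,0,-4,0,0,0,0,-6,0,0,0,0,-8,0,0,0,0,-9,0,0,0,0,-10,0,0,0,0,-10,0,0,0,0,-10,0,0]'
```

```text
t: 8.65
tool_pos: [0.5265, -0.105, 0.0634]
orientation: [-3.11, -0.442, 0.003]
force: [-1.2, 1.1, 2.8]
opening: 0.0004
gripper_force: 1.5
t: 9.32
tool_pos: [0.5279, -0.1042, 0.0549]
orientation: [3.11, 0.444, 0.001]
force: [-1.4, -1.7, 5.1]
opening: 0.0006
gripper_force: 2.0
```

```bash
python3 -m inch '[0,0,4,0,0,0,0,8,0,0,0,0,11,0,0,0,0,11,0,0,0,0,11,0,0]';python3 -m inch '[0,0,15,0,0,-9,-13,50,0,0,-9,-23,90,0,0,-9,-29,130,0,0,-9,-30,163,0,0,-9,-30,163,0,0,-9,-30,163,0,0,-9,-30,163,0,0]';python3 - <<'E'
from plant import read_camera
import cv2
im=read_camera("wrist")['image'];a=cv2.resize(im[110:250,220:420],None,fx=4,fy=4,interpolation=2);cv2.imwrite('pics/end.png',a)
E
```

```text
t: 9.73
tool_pos: [0.5279, -0.1039, 0.066]
orientation: [3.11, 0.444, 0.002]
force: [0.8, -1.3, 2.2]
opening: 0.0005
gripper_force: 1.4
t: 10.4
tool_pos: [0.5181, -0.1335, 0.2275]
orientation: [-3.109, -0.445, 0.002]
force: [0.1, -0.0, -0.4]
opening: 0.0003
gripper_force: 0.0
```

View pics/end.png

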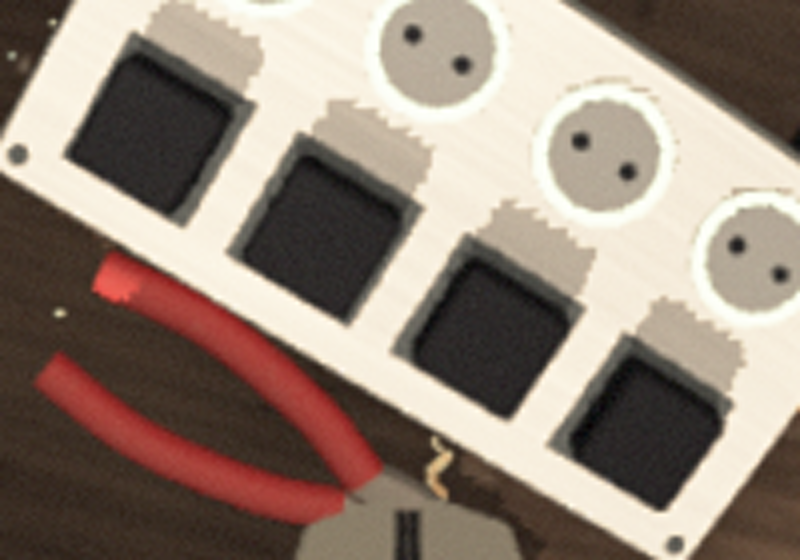

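Key 2, at about (330,235) in the crop, followed the finger up to 66 mm and now casts the same shadow length as the other keys. The pliers have not moved.

```bash
python3 -c "
from plant import job
print(job.close_job())"
```

```text
the job is handed in; nothing more can be done
None
```

I tapped all four keys from left to right, found key 2 (second from the left) latched, and pressed it about 13 mm down; it came up level with the others, and I handed the job in at about 10.4 s.

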